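Close the heel jig and gauge the bore

TASK

The shoe heel is already clamped in the steel jig: swing the jig's aluminium guide plate fully shut over it, then lift the bore gauge (black handle, thin steel stem) out of its wooden stand and lower the stem upright through the guide hole into the heel's bore, never letting the gauge touch the plate, the heel or the jig. Finish while still holding the gauge, still and centred in the hole with about 35 mm of its stem below the plate's top face. Leave everything else on the bench where it is.

Things in the scene. Friction and masses are not known exactly. Their poses are not given: they have to be found in the camera images.
- jig: Fixed steel jig, base 150 x 120 x 8 mm. Origin: centre of its underside on the bench, straight under the bore; x axis points away from the robot to the hinge side, z up. On the base, between two 50 mm high side cheeks, a heel 74 x 64 mm is clamped, top at z = 52 mm, with an upright bore 22 mm across on the jig's z axis that goes down to the base plate (z = 8 mm). With the guide plate shut its top face is at z = 70.5 mm.
- guide_lid (a joint): Hinge of the aluminium guide plate, rad. 0 = fully shut (level, on its stop), grows as it opens upwards. The hinge is stiff: the plate (0.4 kg) stays at any angle, and a push of some 1 to 5 N at its tab closes it.
- lid_hinge (a point): Hinge axis of the guide plate (runs along the jig's y), at the plate's underside, 62 mm from the jig's z axis and 58.5 mm above the bench. Its frame turns with the plate: -x runs along the plate from the hinge to the tab, z is the normal of the plate's outer (top) face. The plate is 130 mm long from the hinge, 100 mm wide, 12 mm thick.
- lid_tab (a point): Centre of the flat finger tab (about 34 x 44 mm) at the plate's free end, on the outer (top) face, 145 mm from the hinge, 12 mm above the hinge point along the plate's normal; frame as the plate's. The plate's flat outer face between the hole and the tab may also be pushed.
- guide_hole (a point): Centre of the guide hole's mouth on the plate's outer (top) face, 62 mm from the hinge; round, 22 mm across, straight through the 12 mm plate. With the plate shut it lies exactly over the heel's bore (22 mm).
- stand: Fixed wooden block 70 x 70 x 80 mm that holds the gauge: an upright through hole 16 mm across in the middle of its top. Origin: centre of its underside.
- gauge_handle (a point): Centre (half-way up) of the gauge's round black plastic handle, 22 mm across and 70 mm long; z axis along the gauge, away from the stem. Below the handle is a steel collar 28 mm across and 6 mm thick, then the stem: 8 mm across, 70 mm long. In the stand the collar rests on the stand's top, the gauge is upright and its handle centre is 121 mm above the bench. Mass about 0.11 kg, full length 149 mm.
- gauge_tip (a point): Centre of the lower end of the gauge's stem, on its axis, 111 mm below the handle's centre.
- tin: Bystander: flat round tin, 70 mm across, 26 mm tall; origin at its underside's centre.
- cup: Bystander: paper coffee cup with lid, up to 78 mm across, 99 mm tall; origin at its underside's centre.
- glue: Bystander: grey bottle, 52 mm across, 130 mm tall; origin at its underside's centre.
- brush: Bystander: brush lying flat, 180 mm long.
- hammer: Bystander: hammer lying flat, 260 mm long.
- spare_heel: Bystander: another heel lying flat, 70 x 60 x 34 mm; origin at its underside's centre.
- punch_block: Fixed bystander: dark wooden block 60 x 120 mm, 45 mm tall, with four steel punches standing in it up to 82 mm; origin at its underside's centre.
There are look-alikes about, which are no part of the job. There is more than one size of the part that bears gauge_handle; the job needs the smallest.

How it is judged (in metres and radians):
On the way, in this order (a step that is already met when the one before it is completed fails the run):
1. the guide plate is fully shut while the gauge still stands in its stand (value of joint guide_lid below 0.03 rad and distance of gauge_handle from where it was at the start of the episode below 0.02 m), for 0.2 s.
2. the gauge is lifted right out of its stand by the gripper, the plate staying shut (height (world z) of gauge_tip above 0.082 m and contact force between the fingers and gauge above 0.5 N and value of joint guide_lid below 0.03 rad), for 0.1 s.
At the end, for the whole second after the job is handed in: The plate is shut (within 0.03 rad); the gripper holds the gauge upright (within 4 degrees) and still, its tip 25 to 45 mm below the plate's top face and within 4.5 mm of the hole's axis, touching neither plate, heel, jig nor stand (value of joint guide_lid below 0.03 rad and horizontal distance between gauge_tip and guide_hole below 0.0045 m and z of gauge_tip in the frame of jig between 0.0255 and 0.0455 m and angle between gauge_handle's own z axis and vertical below 0.07 rad and linear speed of gauge below 0.02 m/s and contact force between the fingers and gauge above 0.5 N and contact force between gauge and jig below 0.1 N and contact force between gauge and stand below 0.1 N); the arm keeps its last pose, push and grip.
It fails at once if the gauge touches the guide plate, the heel or the jig (contact force between gauge and jig above 0.2 N).
It fails at once if a loose bystander (tin, cup, bottle, brush, hammer, spare heel) is moved by more than 25 mm (distance of any of tin, cup, glue, brush, hammer, spare_heel from where it was at the start of the episode above 0.025 m).
It also fails if it takes over 64 s, if anything falls off the work surface, if the arm or the gripper's body presses on something with over 40 N, if the wrist force passes 120 N, or if a joint passes its speed limit or range.

ROBOT

A 7-joint arm with a two-finger parallel gripper is mounted at the origin on the work surface. World frame = base frame: x ahead of the robot, y to its left, z up, the work surface at z = 0. Lengths are in mm, angles in degrees, forces in N, time in s.
With the tool pointing down it reaches from about 425 to 875 mm from the base axis. Payload 8.4 kg.
Tool frame: the origin (TCP) lies at the very end of the fingers, on their centre line; the grasp point (between the pads) lies 19 mm behind it (arm.grip_depth is the distance from the TCP to the grasp point, in mm); z points along the fingers, y is the line along which they close (so a half turn about z gives the same grasp; the last joint's range is limited). The gripper opens to 87 mm and grips with 3 to 60 N. Pads are 19 mm wide; open, the fingers measure 117 mm over their backs; the gripper's body (75 mm by 190 mm) begins 51 mm behind the grasp point.
Start: joints at [62.097, 19.091, 2.286, 83.961, -0.768, 76.965, -3.352], TCP at [245.775, -601.713, 222.546] pointing down, gripper open.
Joint ranges: [-147.57, 147.57], [-21.85, 119.76], [-74.77, 79.35], [14.55, 137.4], [-85.83, 265.84], [4.83, 119.75], [-152.11, 152.11]. Speed limits (degrees/s): [127.2, 127.2, 159.86, 159.86, 180, 180, 180].

INTERFACE

Orientations are given as a 3x3 rotation matrix whose columns are the frame's x, y, z axes.
In Python, from plant import arm, eyes gives the robot as it stands.
- The arm moves only by the tool step_arm, never from a script. Its argument "increments" is a list of rows, each a list of 4 numbers: the shift along the world's x, y, z normalised to -1 to 1, where 1 is 0.02 m, then the turn about the world's z normalised to -1 to 1, where 1 is 10 degrees. In form: [[x, y, z, roll], ...]. A call has 1 to 20 rows; each row shifts and turns the commanded pose from where the row before left it; what a row does not reach is not made up. A row lasts 1/8 s, in which the tool goes at most 62.5 mm and 10.7 degrees, less where a joint would pass 70% of its speed; a pose out of reach is approached as far as the arm can. A call with a number of a shift or a turn outside -1 to 1 is refused whole. A call with a gripper value outside its range is refused whole. "claw" is the opening, from -1 (shut) to 1 (fully open), so that 0 is half open, set as the call begins (left out, the last holds). The fingers move at their own pace and stop on an object; "grip_force" is the grip in N (left out, the last holds). Time passes only in rows, so rows that do not move let the fingers close. It gives the time, the measured TCP pose, the force, the opening and the grip force at its end, in the units of the state.
- arm.state(): the state, without advancing time (a new reading comes with each control period).
- eyes.camera(name): name is "side" or "top"; returns a dict with "color" (420x560x3 uint8, red, green, blue), "camera_matrix" (3x3 intrinsics, pixels), "rvec" (rotation vector, rad) and "tvec" (3), from world to camera coordinates, as OpenCV has them. Camera axes: x right, y down, z forward; pixel columns grow to the right and rows downward; lengths in mm; the calibration is good to about 2 mm. A picture is of the moment at which its call begins. There is no depth.
- arm.sign_off(): hands the job in; it is judged then, once.
Trained networks look in a picture, given as the dict that the camera call returned (one of the last four; its "shot" number tells which), for a name from the list of things; names that differ only in an ending like _2 or _b are one class to them, and where a whole thing is asked for, a point or a joint stands for the part that bears it (a point fixed in the world has none). Each returns a list of dicts, best first, with "p" (0 to 1); they miss things now and then, are a little off and sometimes report something else, mostly with a low value. They report only what shows in the picture. A call takes as long as a camera call. They do not tell look-alikes from the thing itself.
- eyes.look_for(label, picture): "xy" ([column, row] in pixels, amid what is visible of it).
The state is a dict: "time_s": time; "q": joint angles; "dq": joint speeds; "effort": joint torques, N m; "tool_pos": TCP position; "ee_rot": TCP orientation; "wrist_force": force on the tool from outside, world axes, zero at the start; "ft_torque": the same for the moment, N m; "opening": opening from 0.0 (shut) to 1.0 (fully open); "grasp_force": force on a finger pad.
Only numpy, scipy, OpenCV 4.12 (cv2) and the standard library are available. Lean on these libraries where they do the work, as an engineer would, in place of code of your own. Each camera call takes 0.05 s, during which the arm holds its last target. There are 200 camera calls.

## Working session

There is one attempt and no reset: what is moved stays moved. The work goes in short steps, Python scripts to look and compute and a tool call to move; the robot and the scene stay as the last step left them, time stands still between calls to the robot, and variables do not carry over. Pictures are saved under pics/ and viewed, at most 10 in all, crops included, and the job is handed in when it is done.

Besides the shell and the picture viewer there is one more tool, called after "Call:" as name(argument=value, ...) on one line, values as JSON. step_arm: Moves the arm, as the interface text tells. Scaled input: -1 to 1 covers 0.02 m each way for a shift and 10 degrees each way for a turn. Its arguments: {"type":"object","properties":{"increments":{"type":"array","items":{"type":"array","items":{"type":"number"}}},"claw":{"type":"number"},"grip_force":{"type":"number"}},"required":["increments"]}

```bash
ls; mkdir -p pics; cat > h.py <<'E'
import numpy as np, cv2
from plant import arm, eyes
def P(pic):
    R=cv2.Rodrigues(np.array(pic["rvec"],float))[0]; return np.array(pic["camera_matrix"],float),R,np.array(pic["tvec"],float).ravel()
def ray(pic,uv):
    K,R,t=P(pic); return -R.T@t, R.T@np.linalg.inv(K)@np.array([uv[0],uv[1],1.])
def at_z(pic,uv,z):
    c,d=ray(pic,uv); return c+d*(z-c[2])/d[2]
def tri(pa,ua,pb,ub):
    Ka,Ra,ta=P(pa);Kb,Rb,tb=P(pb)
    X=cv2.triangulatePoints(Ka@np.c_[Ra,ta],Kb@np.c_[Rb,tb],np.array(ua,float).reshape(2,1),np.array(ub,float).reshape(2,1)).ravel();return X[:3]/X[3]
def proj(pic,X):
    K,R,t=P(pic); x=K@(R@np.array(X,float)+t); return x[:2]/x[2]
def save(pic,name,box=None,s=1):
    im=pic["color"][:,:,::-1]
    if box: im=im[box[1]:box[3],box[0]:box[2]]
    cv2.imwrite("pics/"+name,cv2.resize(np.ascontiguousarray(im),None,fx=s,fy=s,interpolation=cv2.INTER_CUBIC))
E
python3 - <<'E'
from h import *
T=eyes.camera("top");S=eyes.camera("side")
im=np.vstack([T["color"],S["color"]])[:,:,::-1]
save(T,"t0.png");save(S,"s0.png")
for p in (T,S):
    print(ray(p,(280,210)))
    for l in ["jig","lid_tab","lid_hinge","guide_hole","stand","gauge_handle","gauge_tip","tin","cup","glue","punch_block","spare_heel"]:
        print(l,[(np.round(d["xy"]).tolist(),round(d["p"],2)) for d in eyes.look_for(l,p)[:4]])
E
```

```text
pics
(array([ 341.73873622,  -11.21015363, 1320.8400944 ]), array([ 1.78721234e-01, -5.54539640e-05, -9.83977795e-01]))
jig [([356.0, 198.0], 0.68)]
lid_tab [([360.0, 190.0], 0.69)]
lid_hinge [([364.0, 190.0], 0.68)]
guide_hole [([364.0, 189.0], 0.69)]
stand [([195.0, 210.0], 0.68)]
gauge_handle [([188.0, 199.0], 0.73), ([192.0, 241.0], 0.61), ([139.0, 188.0], 0.59)]
gauge_tip [([192.0, 240.0], 0.56), ([142.0, 189.0], 0.55), ([189.0, 201.0], 0.44)]
tin [([277.0, 209.0], 0.76)]
cup [([218.0, 131.0], 0.63)]
glue [([440.0, 261.0], 0.69), ([338.0, 146.0], 0.64)]
punch_block [([274.0, 132.0], 0.59), ([189.0, 202.0], 0.29)]
spare_heel [([269.0, 287.0], 0.97)]
(array([299.09872098, 768.16888781, 899.40495369]), array([ 0.25050859, -0.67322633, -0.69573393]))
jig [([298.0, 177.0], 0.8)]
lid_tab [([294.0, 163.0], 0.92)]
lid_hinge [([293.0, 161.0], 0.93), ([247.0, 270.0], 0.34)]
guide_hole [([294.0, 160.0], 0.64)]
stand [([251.0, 289.0], 0.64)]
gauge_handle [([248.0, 268.0], 0.66), ([224.0, 295.0], 0.66), ([296.0, 269.0], 0.61)]
gauge_tip [([223.0, 296.0], 0.74), ([294.0, 264.0], 0.69), ([248.0, 269.0], 0.54)]
tin [([278.0, 234.0], 0.7)]
cup [([192.0, 244.0], 0.8)]
glue [([245.0, 180.0], 0.74)]
punch_block [([215.0, 217.0], 0.59)]
spare_heel [([358.0, 255.0], 0.83)]
```

View pics/t0.png

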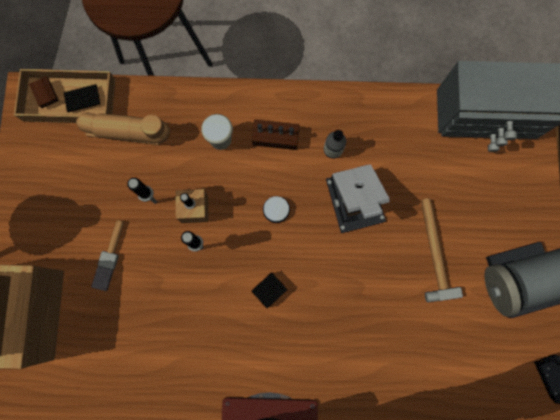

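View pics/s0.png

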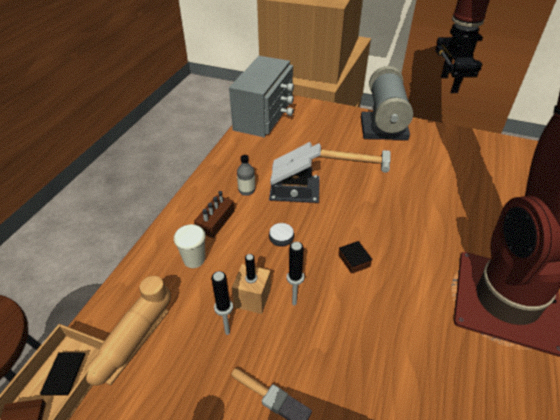

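```bash
python3 - <<'E'
from h import *
T=eyes.camera("top");S=eyes.camera("side")
def crop(p,b): return cv2.resize(np.ascontiguousarray(p["color"][b[1]:b[3],b[0]:b[2],::-1]),(390,290),interpolation=cv2.INTER_CUBIC)
a=[crop(T,(310,120,430,240-31)),crop(T,(120,165,240,254)),crop(S,(240,130,360,219)),crop(S,(200,230,320,340-21))]
cv2.imwrite("pics/c1.png",np.vstack([np.hstack(a[:2]),np.hstack(a[2:])]))
for n,a,b in [("gauge",(188,199),(248,268)),("g2",(192,241),(296,269)),("g3",(139,188),(224,295)),("tin",(277,209),(278,234)),("cup",(218,131),(192,244)),("glue",(338,146),(245,180)),("punch",(274,132),(215,217)),("spare",(269,287),(358,255)),("jig",(356,198),(298,177)),("tab",(360,190),(294,163))]:
    X=tri(T,a,S,b);print(n,X.round(),(proj(T,X)-a).round(1),(proj(S,X)-b).round(1))
print("stand",at_z(T,(195,210),60))
E
```

```text
gauge [582. 210. 114.] [-0.1 -0.4] [0.6 0.2]
g2 [478. 190. 135.] [0.  0.3] [-0.4 -0.1]
g3 [593. 318. 152.] [0.2 1.4] [-2.2 -0.7]
tin [586.  -3.   9.] [-0.2 -1.5] [1.8 0.5]
cup [769. 153.  63.] [0.2 0.9] [-1.1 -0.4]
glue [ 753. -157.   31.] [-0.2 -1.1] [1.3 0.4]
punch [783.  10.  22.] [0.3 1.5] [-1.8 -0.6]
spare [376.  10.  27.] [0.1 2.5] [-3.2 -0.8]
jig [ 606. -202.   54.] [0.1 0.9] [-1.  -0.3]
tab [ 618. -204.  101.] [0.  0.2] [-0.2 -0.1]
stand [564.60541644 200.37903169  60.        ]
```

View pics/c1.png

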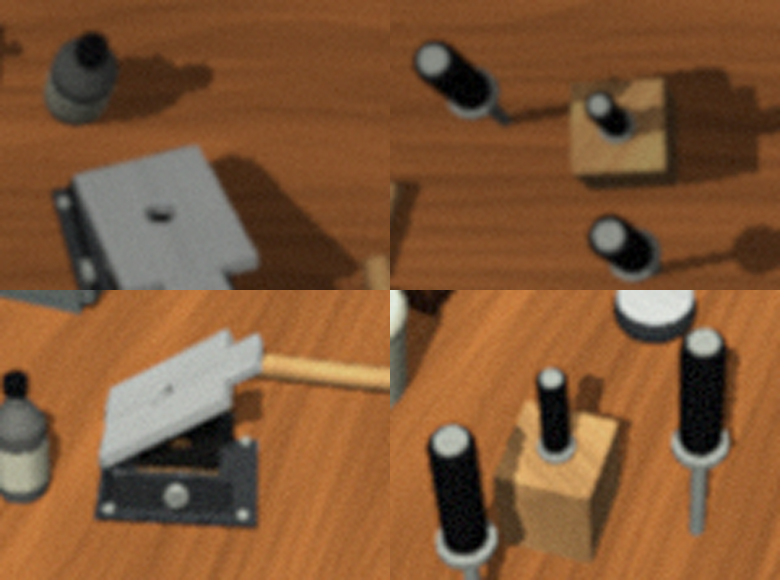

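```bash
cat > fit.py <<'E'
from h import *
from scipy.optimize import least_squares
def model(p,kind,X):
    x,y,yaw,a=p; X=np.array(X,float)
    if kind=="lid":
        c,s=np.cos(a),np.sin(a)   # opening: -x end goes up
        X=np.array([62+X[0]*c+X[2]*s,X[1],58.5-X[0]*s+X[2]*c])
    c,s=np.cos(yaw),np.sin(yaw)
    return np.array([x+c*X[0]-s*X[1],y+s*X[0]+c*X[1],X[2]])
def fit(obs,p0,free=(0,1,2,3)):
    free=list(free)
    def full(q):
        p=np.array(p0,float);p[free]=q;return p
    def r(q): return np.concatenate([proj(pc,model(full(q),k,X))-np.array(uv) for pc,k,X,uv in obs])
    s=least_squares(r,np.array(p0,float)[free],loss="soft_l1",x_scale=[[10,10,.1,.1][i] for i in free])
    return full(s.x),r(s.x).reshape(-1,2)
E
python3 - <<'E'
from fit import *
T=eyes.camera("top");S=eyes.camera("side")
obs=[(T,"b",(-75,60,8),(343,231)),(T,"b",(-75,-60,8),(385,222)),(T,"b",(75,60,8),(327,179)),
(T,"lid",(0,50,12),(333.1,175.4)),(T,"lid",(0,-50,12),(370.9,165.2)),(T,"lid",(-130,-50,12),(389.1,200.6)),(T,"lid",(-62,0,12),(359.2,185.2)),
(S,"lid",(0,50,0),(271.4,182.9)),(S,"lid",(0,-50,12),(274.5,160.2)),(S,"lid",(-130,-50,12),(310.2,142.9)),(S,"lid",(-62,0,12),(291.5,160)),
(S,"b",(75,60,8),(269.8,199.5)),(S,"b",(-75,60,8),(318.8,201)),(S,"b",(-75,-60,8),(319.4,177))]
p,r=fit(obs,[610,-200,.28,.5]);print(p.round(3),np.degrees(p[2:]).round(1));print(r.round(1).tolist())
for n,X in [("tab",(-145,0,12)),("hole",(-62,0,12)),("push",(-125,0,12))]: print(n,model(p,"lid",X).round(1),"shut",model([*p[:3],0],"lid",X).round(1))
print("handle top",tri(T,(184.6,196.7),S,(249.8,257)).round(1),at_z(T,(184.6,196.7),156).round(1),at_z(S,(249.8,257),156).round(1))
print("collar",at_z(T,(189.8,205),86).round(1))
print("g2,g3 tops",tri(T,((610-390)/3.25+120,165+235/3.26),S,(200+(705-390)/3.25,230+52/3.26)).round(1),tri(T,(120+(433-390)/3.25,165+60/3.26),S,(200+60/3.25,230+150/3.26)).round(1))
s=arm.state();print(s["time_s"],s["tool_pos"],np.round(s["ee_rot"],2).tolist(),s["opening"])
E
```

```text
[ 6.12343e+02 -2.07705e+02  2.75000e-01  5.77000e-01] [15.8 33. ]
[[-1.8, 2.3], [1.0, 0.1], [-1.0, -0.7], [-0.4, -1.4], [0.1, -0.6], [0.2, -0.4], [0.5, 0.7], [2.1, 0.7], [-0.2, -0.3], [0.7, -0.3], [-1.2, 2.0], [-0.8, -1.1], [0.5, 0.2], [0.5, -1.5]]
tab [ 561.3 -222.1  147.6] shut [ 532.5 -230.3   70.5]
hole [ 628.3 -203.2  102.4] shut [ 612.3 -207.7   70.5]
push [ 577.5 -217.6  136.7] shut [ 551.7 -224.8   70.5]
handle top [577.7 210.1 155.9] [578.2 210.2 156. ] [577.1 210.2 156. ]
collar [572.  209.5  86. ]
g2,g3 tops [477.8 187.8 208.3] [594.6 315.9 209.5]
1.5 [ 245.74186116 -601.70965795  222.55011894] [[0.93, 0.38, -0.0], [0.38, -0.93, 0.0], [-0.0, -0.0, -1.0]] 1.0007905531221055
```

Call:
step_arm(increments=[[0.79,0.95,0,0],[0.79,0.95,0,0],[0.79,0.95,0,0],[0.79,0.95,0,0],[0.79,0.95,0,0],[0.79,0.95,0,0],[0.79,0.95,0,0],[0.79,0.95,0,0],[0.79,0.95,0,0],[0.79,0.95,0,0],[0.79,0.95,0,0],[0.79,0.95,0,0],[0.79,0.95,0,0],[0.79,0.95,0,0],[0.79,0.95,0,0],[0.79,0.95,0,0],[0.79,0.95,0,0],[0.79,0.95,0,0],[0.79,0.95,0,0],[0.79,0.95,0,0]], claw=-1)

```text
time_s: 4.0
tool_pos: [562.2, -221.2, 222.6]
ee_rot: [[0.926, 0.378, 0.0], [0.378, -0.926, -0.0], [0.0, 0.0, -1.0]]
wrist_force: [-0.1, -1.0, 0.5]
opening: 0.003
grasp_force: 0.0
```

Call:
step_arm(increments=[[0,0,-1,0],[0,0,-1,0],[0,0,-1,0],[-0.1,0,-0.5,0],[-0.2,-0.05,-0.5,0],[-0.25,-0.07,-0.5,0],[-0.25,-0.07,-0.5,0],[-0.2,-0.05,-0.5,0],[-0.15,-0.05,-0.5,0],[-0.1,-0.03,-0.5,0]])

```text
time_s: 5.25
tool_pos: [536.5, -228.2, 91.8]
ee_rot: [[0.926, 0.378, -0.0], [0.378, -0.926, 0.0], [-0.0, -0.0, -1.0]]
wrist_force: [-0.4, -1.2, 0.6]
opening: 0.001
grasp_force: 0.3
```

```bash
python3 - <<'E'
from h import *
S=eyes.camera("side");save(S,"s2.png",(220,100,380,220),5)
print(arm.state()["wrist_force"])
E
```

```text
[-0.52867433 -0.01265181 -1.62257699]
```

View pics/s2.png

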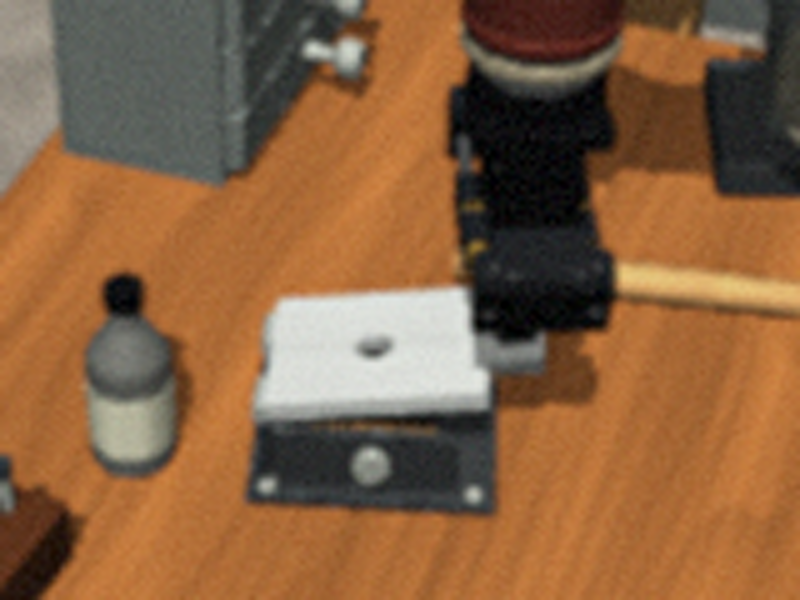

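The plate (hole at about (294,169) in the full picture) is nearly shut, with the fingers on its tab. I'll press the rest in small steps.

Call:
step_arm(increments=[[-0.05,0,-0.4,0],[0,0,-0.35,0],[0,0,-0.2,0],[0,0,-0.05,0]])

```text
time_s: 5.8
tool_pos: [535.7, -228.0, 72.2]
ee_rot: [[0.926, 0.378, -0.0], [0.378, -0.926, 0.0], [-0.0, -0.0, -1.0]]
wrist_force: [-0.0, -0.2, -0.3]
opening: 0.007
grasp_force: 0.2
```

Call:
step_arm(increments=[[0,0,-0.1,0],[0,0,-0.1,0],[0,0,0,0]])

```text
time_s: 6.18
tool_pos: [536.1, -228.2, 70.8]
ee_rot: [[0.926, 0.378, 0.001], [0.378, -0.926, -0.001], [0.0, 0.001, -1.0]]
wrist_force: [-8.9, 4.2, 20.3]
opening: 0.004
grasp_force: 10.0
```

Call:
step_arm(increments=[[0,0,0.5,0],[0,0,1,0],[0,0,1,0],[0,0,1,0],[0,0.4,1,0],[0,1,1,0.3],[0,1,1,0.3],[0,1,1,0.3],[0,1,0,0.3],[0,1,0,0.3],[0,1,0,0.3],[0,1,0,0.3],[0,1,0,0.3],[0,0,0,0]], claw=1)

```text
time_s: 7.92
tool_pos: [535.9, -58.0, 218.6]
ee_rot: [[0.689, 0.725, 0.0], [0.725, -0.689, 0.0], [0.0, -0.0, -1.0]]
wrist_force: [0.3, -0.7, -0.3]
opening: 0.997
grasp_force: 0.0
```

```bash
python3 - <<'E'
from h import *
T=eyes.camera("top");S=eyes.camera("side")
def crop(p,b): return cv2.resize(np.ascontiguousarray(p["color"][b[1]:b[3],b[0]:b[2],::-1]),(400,300),interpolation=cv2.INTER_CUBIC)
a=[crop(T,(320,150,400,210+0)),crop(T,(165,180,225,225)),crop(S,(260,145,340,205)),crop(S,(230,240,290,285))]
cv2.imwrite("pics/c3.png",np.vstack([np.hstack(a[:2]),np.hstack(a[2:])]))
import pickle;pickle.dump([{k:p[k] for k in("color","camera_matrix","rvec","tvec")} for p in(T,S)],open("p3.pkl","wb"))
s=arm.state();print(np.round(s["q"]),s["wrist_force"])
E
```

```text
[ 23.   8. -23.  99.   3.  74. -45.] [-0.31701114 -0.22334471  0.15323656]
```

View pics/c3.png

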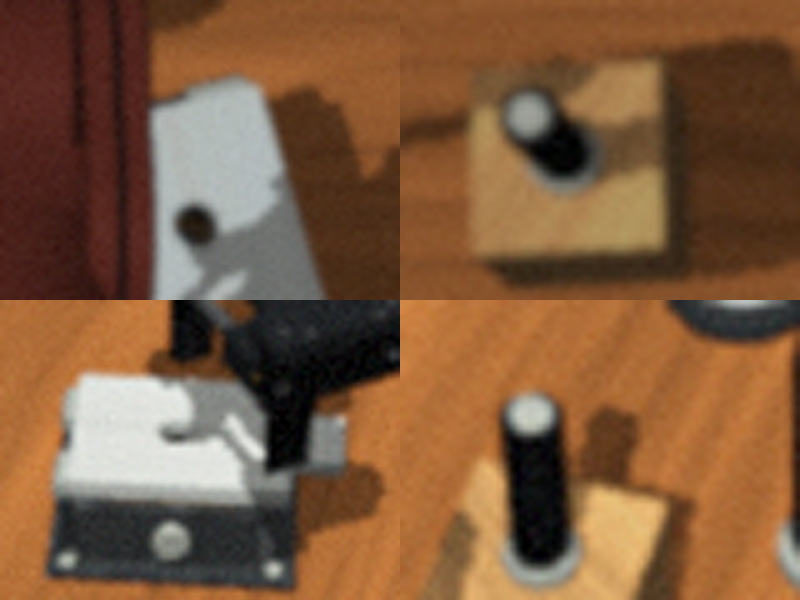

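```bash
python3 - <<'E'
from h import *
import pickle
T,S=pickle.load(open("p3.pkl","rb"))
a,b=(184.1,196.5),(249.4,256.7)
print("top",tri(T,a,S,b).round(1),at_z(T,a,156).round(1),at_z(S,b,156).round(1))
a,b=(358.6,194),(295.2,170)
print("hole",tri(T,a,S,b).round(1),at_z(T,a,70.5).round(1),at_z(S,b,70.5).round(1))
E
```

```text
top [578.  211.  157.7] [578.6 211.4 156. ] [578.2 209.7 156. ]
hole [ 613.5 -204.8   75.5] [ 614.9 -205.5   70.5] [ 615.  -210.6   70.5]
```

Call:
step_arm(increments=[[0.152,0.959,0,0],[0.152,0.959,0,0],[0.152,0.959,0,0],[0.152,0.959,0,0],[0.152,0.959,0,0],[0.152,0.959,0,0],[0.152,0.959,0,0],[0.152,0.959,0,0],[0.152,0.959,0,0],[0.152,0.959,0,0],[0.152,0.959,0,0],[0.152,0.959,0,0],[0.152,0.959,0,0],[0.152,0.959,0,0],[0,0,0,0]])

```text
time_s: 9.9
tool_pos: [578.0, 210.7, 218.4]
ee_rot: [[0.69, 0.724, -0.0], [0.724, -0.69, 0.001], [0.0, -0.001, -1.0]]
wrist_force: [-0.4, -0.4, -0.1]
opening: 1.0
grasp_force: 0.0
```

```bash
python3 - <<'E'
from h import *
s=arm.state();print(np.round(s["q"]),s["tool_pos"])
S=eyes.camera("side");save(S,"s4.png",(180,180,340,300),5)
E
```

```text
[  2.  18. -32.  88.  10.  77. -75.] [577.9846113  210.65880481 218.41164958]
```

View pics/s4.png

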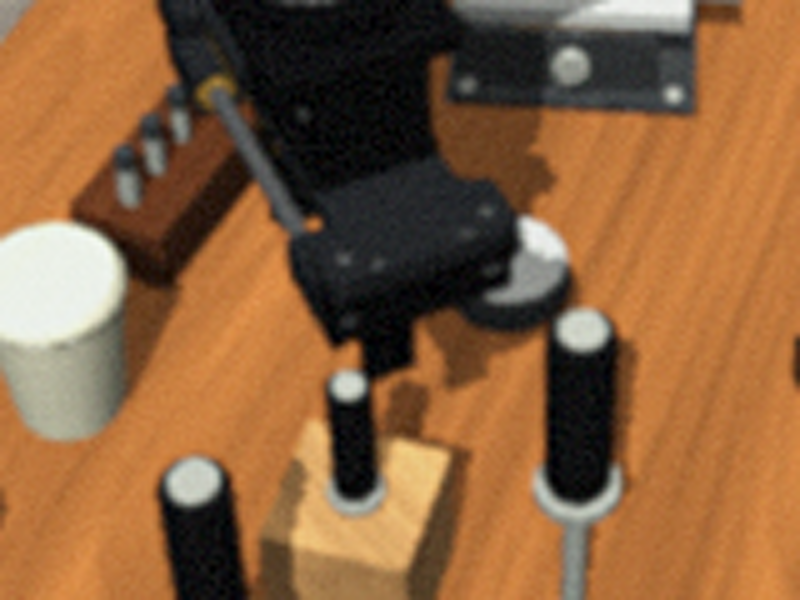

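```bash
python3 - <<'E'
from h import *
S=eyes.camera("side");s=arm.state();p=s["tool_pos"];R=np.array(s["ee_rot"])
f=lambda X:((proj(S,X)-[180,180])*5).round()
print(f(p),f(p+R[:,1]*43),f(p-R[:,1]*43),f(p-R[:,2]*70),f(p+R[:,1]*95-R[:,2]*70),f(p-R[:,1]*95-R[:,2]*70), f([578.3,210.5,156]))
E
```

```text
[341. 285.] [302. 218.] [382. 355.] [332. 165.] [246.  24.] [432. 328.] [346. 385.]
```

Call:
step_arm(increments=[[0,0,-0.9,0],[0,0,-0.9,0],[0,0,-0.9,0],[0,0,-0.9,0],[0,0,-0.9,0],[0,0,-0.8,0],[0,0,0,0]])

```text
time_s: 10.88
tool_pos: [577.5, 208.1, 110.9]
ee_rot: [[0.692, 0.722, -0.002], [0.722, -0.692, -0.001], [-0.002, -0.001, -1.0]]
wrist_force: [0.4, 1.2, 0.1]
opening: 0.996
grasp_force: 0.0
```

Call:
step_arm(increments=[[0,0,0,0],[0,0,0,0],[0,0,0,0],[0,0,0,0],[0,0,0,0],[0,0,0,0],[0,0,0,0],[0,0,0,0]], claw=-1, grip_force=25)

```text
time_s: 11.88
tool_pos: [578.3, 208.4, 112.5]
ee_rot: [[0.692, 0.722, -0.0], [0.722, -0.692, 0.0], [-0.0, -0.0, -1.0]]
wrist_force: [-0.4, 0.1, 0.3]
opening: 0.246
grasp_force: 25.0
```

Call:
step_arm(increments=[[0,0,0.4,0],[0,0,0.8,0],[0,0,0.9,0],[0,0,0.9,0],[0,0,0.9,0],[0,0,0.9,0],[0,0,0.6,0],[0,0,0,0]])

```text
time_s: 12.88
tool_pos: [578.8, 208.7, 221.6]
ee_rot: [[0.692, 0.722, 0.001], [0.722, -0.692, 0.001], [0.001, 0.001, -1.0]]
wrist_force: [0.5, 0.1, -1.3]
opening: 0.245
grasp_force: 25.0
```

Call:
step_arm(increments=[[0.05,-0.4,0,0],[0.1,-0.9,0,0],[0.1,-0.9,0,0],[0.1,-0.9,0,0],[0.1,-0.9,0,0],[0.1,-0.9,0,0],[0.1,-0.9,0,0],[0.1,-0.9,0,0],[0.1,-0.9,0,0],[0.1,-0.9,0,0],[0.1,-0.9,0,0],[0.1,-0.9,0,0],[0.1,-0.9,0,0],[0.1,-0.9,0,0],[0.1,-0.9,0,0],[0.1,-0.9,0,0],[0.1,-0.9,0,0],[0.05,-0.9,0,0],[0,-0.9,0,0],[0,-0.9,0,0]])

```text
time_s: 15.38
tool_pos: [612.3, -142.8, 220.5]
ee_rot: [[0.692, 0.722, -0.0], [0.722, -0.692, 0.0], [-0.0, -0.0, -1.0]]
wrist_force: [-0.2, -0.6, -0.6]
opening: 0.242
grasp_force: 25.0
```

Call:
step_arm(increments=[[0,-0.9,0,0],[0,-0.9,0,0],[0,-0.9,-0.2,0],[0,-0.6,-0.3,0],[0,0,0,0],[0,0,0,0]])

```text
time_s: 16.12
tool_pos: [612.5, -206.7, 210.5]
ee_rot: [[0.691, 0.723, -0.0], [0.723, -0.691, 0.001], [0.0, -0.0, -1.0]]
wrist_force: [-0.7, -0.1, -1.0]
opening: 0.246
grasp_force: 25.0
```

```bash
python3 - <<'E'
from h import *
T=eyes.camera("top");S=eyes.camera("side");s=arm.state();print(s["tool_pos"],s["opening"],s["grasp_force"])
def crop(p,b,s): return cv2.resize(np.ascontiguousarray(p["color"][b[1]:b[3],b[0]:b[2],::-1]),s,interpolation=cv2.INTER_CUBIC)
cv2.imwrite("pics/c5.png",np.hstack([crop(T,(320,130,400,250),(400,600)),crop(S,(260,100,340,220),(400,600))]))
E
```

```text
[ 612.63316878 -206.54634458  210.7915602 ] 0.24433008454234262 24.999576285481453
```

View pics/c5.png

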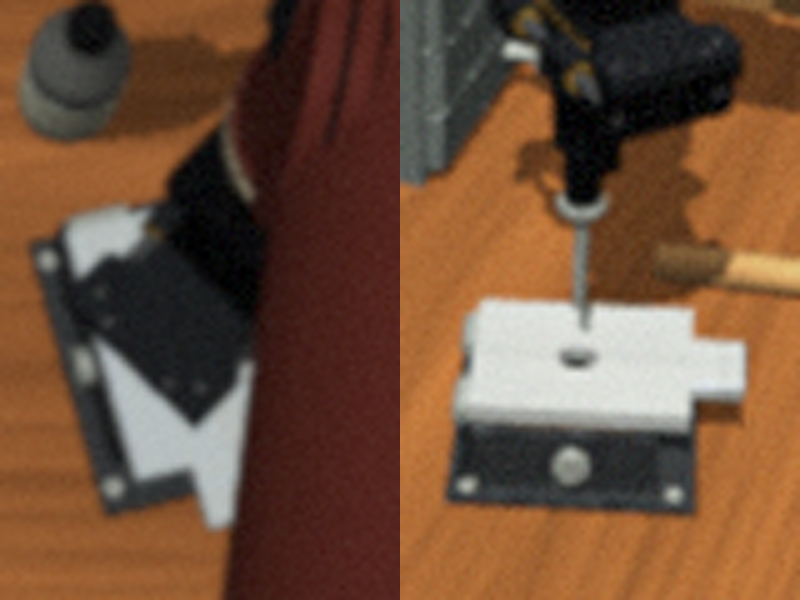

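```bash
python3 - <<'E'
from fit import *
S=eyes.camera("side")
u=lambda x,y:((x-400+.5)/5+260-.5,(y+.5)/5+100-.5)
L=[((0,-50,12),(482,298)),((-130,-50,12),(694,310)),((-130,50,12),(692,418)),((0,50,12),(460,412)),((-162,-22,12),(745,343)),((-162,22,12),(743,392))]
obs=[(S,"lid",X,u(*c)) for X,c in L]+[(S,"b",(75,60,8),u(450,498)),(S,"b",(-75,60,8),u(693,508))]
p,r=fit(obs,[613,-207,.275,0.],(0,1,2));print(p.round(2),r.round(1).tolist())
print("hole px by fit",proj(S,[p[0],p[1],70.5]),"seen",u(578,356),at_z(S,u(578,356),70.5).round(1))
tip=at_z(S,u(585,330),108.3);print("tip",tip.round(1))
for z in (108.3,140,178): print(z,(np.array(proj(S,[*tip[:2],z]))-[260,100])*5+[400,0])
g=cv2.cvtColor(S["color"],cv2.COLOR_RGB2GRAY).astype(int)
print(g[140:178,286:306])
E
```

```text
[ 6.1374e+02 -2.0510e+02  2.8000e-01  0.0000e+00] [[-0.3, 0.7], [-0.3, 0.4], [-0.4, 0.1], [1.1, -1.0], [0.1, 0.0], [0.5, -0.4], [-1.3, -0.3], [0.5, 0.4]]
hole px by fit [294.98233869 171.19173416] seen (295.2, 170.8) [ 613.7 -207.1   70.5]
tip [ 603.3 -186.5  108.3]
108.3 [583. 328.]
140 [584.48317989 283.89972543]
178 [586.33142273 228.94481568]
[[131 122 114  78  79 124 143 103  51  34  25  36  50  89 114 108  74  73
   69  66]
 [125 126 110  82  76 107 144 139 120  97  91 107 115 133 130  97  72  64
   68  73]
 [132 130 125  92  85  85 110 145 153 151 141 152 151 136 101  78  63  69
   73  73]
 [131 136 133 126  96  81  86 104 124 125 121 127 119  99  72  65  66  63
   70  66]
 [129 135 141 137 121  90  78  82  85  88  89  89  78  63  71  73  67  71
   73  67]
 [134 135 137 132 130 119 100  94  89  88  94  74  62  64  76  70  68  70
   74  63]
 [140 135 132 137 135 136 133 132 122 112 108  89  70  68  72  70  69  71
   67  69]
 [138 134 133 133 133 137 135 132 125 125 120 106  74  65  71  65  72  71
   68  65]
 [134 130 132 134 135 138 132 129 127 125 124 100  77  67  69  71  68  
[... 1779 characters left out ...]
 221 216
  219 221]
 [216 217 216 220 215 201 165 146 152 153 163 159 173 200 217 221 218 213
  216 219]
 [218 222 220 219 216 189 140 113 120 123 124 127 146 183 211 218 216 215
  215 215]
 [223 223 221 222 219 202 165 108  83  69  92 126 157 199 219 221 221 218
  219 221]
 [223 223 225 221 224 223 203 164 151 144 140 166 195 219 225 223 222 224
  226 223]
 [222 224 224 225 227 225 222 219 221 215 218 221 222 226 226 223 225 227
  224 224]
 [221 220 221 221 221 222 223 223 230 224 227 223 225 223 224 222 223 224
  221 225]
 [220 222 219 220 220 221 221 223 223 223 221 223 224 223 223 220 223 222
  222 226]
 [222 220 222 225 223 220 221 224 220 221 223 221 222 221 219 224 225 224
  222 222]]
```

```bash
cat > ov.py <<'E'
from h import *
def avg(n=8,name="side"):
    ps=[eyes.camera(name) for _ in range(n)]; p=dict(ps[-1]); p["color"]=np.mean([q["color"] for q in ps],0).round().astype(np.uint8); return p
def circ(c,r,ax=(0,0,1)):
    ax=np.array(ax,float)/np.linalg.norm(ax);u=np.cross(ax,[0,1,0]);u/=np.linalg.norm(u);v=np.cross(ax,u)
    return [np.array(c)+r*(np.cos(a)*u+np.sin(a)*v) for a in np.linspace(0,2*np.pi,40)]
def draw(pic,curves,box,s,name):
    im=cv2.resize(np.ascontiguousarray(pic["color"][box[1]:box[3],box[0]:box[2],::-1]),None,fx=s,fy=s,interpolation=cv2.INTER_CUBIC)
    for pts,col in curves:
        q=np.array([(proj(pic,X)-box[:2]+.5)*s-.5 for X in pts]).round().astype(int)
        cv2.polylines(im,[q.reshape(-1,1,2)],False,col,1)
    cv2.imwrite("pics/"+name,im)
E
python3 - <<'E'
from ov import *
S=avg();s=arm.state();t=np.array(s["tool_pos"]);print(t)
import pickle;pickle.dump({k:S[k] for k in("color","camera_matrix","rvec","tvec")},open("p6.pkl","wb"))
tip=t+[1,1,-102.5]
cv=[(circ(tip,4),(0,0,255)),(circ(tip+[0,0,70],14),(0,0,255)),(circ(tip+[0,0,76],14),(0,0,255)),([tip,tip+[0,0,70]],(0,0,255)),(circ([613.7,-206.5,70.5],11),(0,160,0))]
draw(S,cv,(270,125,325,180),11-1,"o6.png")
E
```

```text
[ 612.34139144 -207.54931843  210.57554832]
```

View pics/o6.png

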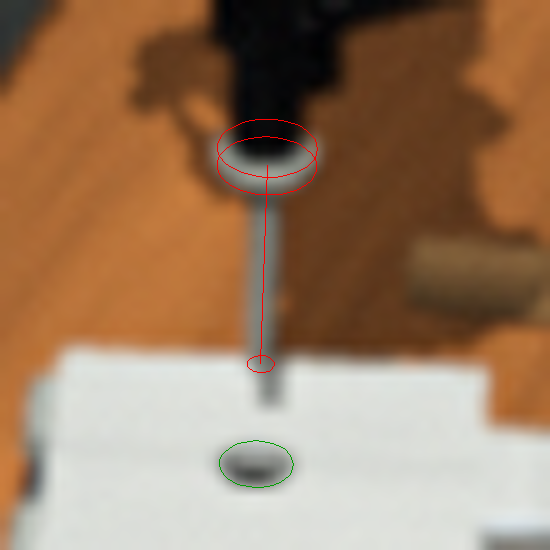

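Call:
step_arm(increments=[[0.03,0.02,-0.35,0],[0,0,-0.35,0],[0,0,-0.35,0],[0,0,-0.3,0],[0,0,0,0],[0,0,0,0]])

```text
time_s: 17.42
tool_pos: [613.1, -207.2, 183.7]
ee_rot: [[0.692, 0.722, 0.0], [0.722, -0.692, -0.0], [0.0, 0.0, -1.0]]
wrist_force: [-1.0, -0.0, 0.3]
opening: 0.246
grasp_force: 25.0
```

```bash
python3 - <<'E'
from ov import *
S=avg();ts=[]
t=np.array(arm.state()["tool_pos"]);print(t)
tip=t+[1,1,-102.5]
cv=[(circ(tip,4),(0,0,255)),(circ(tip+[0,0,70],14),(0,0,255)),(circ(tip+[0,0,76],14),(0,0,255)),(circ([613.7,-206.3,70.5],11),(0,160,0))]
draw(S,cv,(270,130,320,180),12-1,"o7.png")
E
```

```text
[ 612.96523483 -207.18540256  183.6331469 ]
```

View pics/o7.png

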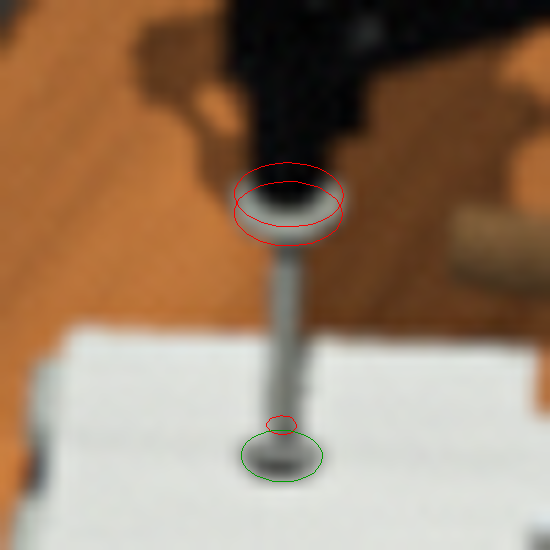

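Call:
step_arm(increments=[[0,0,-0.25,0],[0,0,-0.3,0],[0,0,-0.3,0],[0,0,-0.3,0],[0,0,-0.3,0],[0,0,-0.3,0],[0,0,-0.3,0],[0,0,-0.2,0],[0,0,0,0],[0,0,0,0],[0,0,0,0],[0,0,0,0]])

```text
time_s: 19.32
tool_pos: [613.0, -207.2, 138.7]
ee_rot: [[0.692, 0.722, 0.0], [0.722, -0.692, -0.0], [0.0, 0.0, -1.0]]
wrist_force: [0.4, 0.8, -0.9]
opening: 0.245
grasp_force: 25.0
```

```bash
python3 - <<'E'
from ov import *
S=avg();s=arm.state();t=np.array(s["tool_pos"]);print(t,s["wrist_force"],s["grasp_force"])
tip=t+[1,1,-102.5];a=tip*1;a[2]=70.5
cv=[(circ(a,4),(0,0,255)),(circ(tip+[0,0,70],14),(0,0,255)),(circ([613.7,-206.3,70.5],11),(0,160,0))]
draw(S,cv,(270,135,320,185),12,"o8.png")
E
```

```text
[ 612.92574664 -207.22586795  138.55104634] [-1.21184852 -0.12975947 -0.77773453] 24.99958927743137
```

View pics/o8.png

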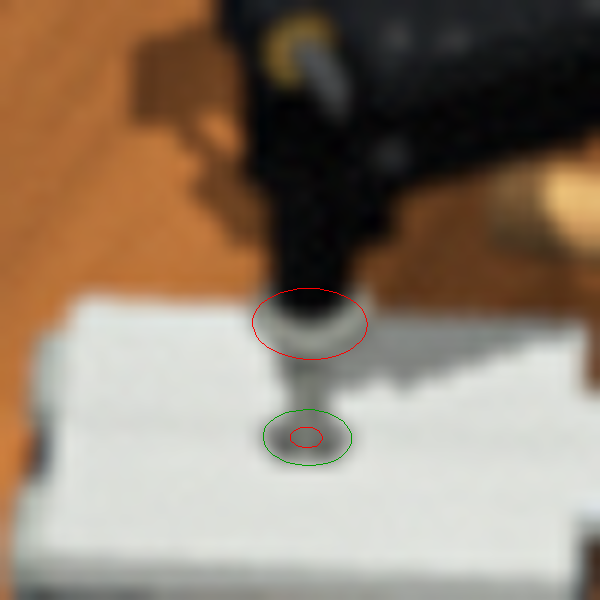

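The stem sits centred in the hole, at about (295.5,171) in the full picture. No contact force shows and the tip is at z ≈ 36 mm, so I'm handing it in.

```bash
python3 -c "
from plant import arm
print(arm.sign_off())"
```

```text
the job is handed in; nothing more can be done
None
```

I shut the guide plate and handed the job in with the arm still holding the gauge in the guide hole, about 35 mm of stem below the plate's top face and no sign of contact; the hand-in returned no verdict, so whether it passed isn't confirmed.

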